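Press open the valve of the green regulator

TASK

Two gas regulators stand opened on the teardown bench; with your fingertips, press the steel valve lever inside the green one gently down until it stops, so that its valve stays open for the seat to come out, then lift your hand at least 10 cm clear of it. Only push the lever down, never hook or lift it, and leave the grey regulator, the loose parts and the funnel with its bin alone.

Things in the scene. Friction and masses are not known exactly. Their poses are not given: they have to be found in the camera images.
- green_regulator: Green gas regulator, bonnet off, fixed in a stand (base 100 x 130 mm). On top an open round bowl: flange 140 mm across, its top 115 mm above the bench; mouth 109 mm across, floor 84 mm above the bench. Below it a valve body along y, 124 mm long. Origin: on the bowl's axis at bench level, z up. The lever lies in the bowl along y, from its pin at y = -42 mm (lugs 103 mm high) to the axis.
- green_lever (a joint): The green regulator's valve lever: bright steel, 12 mm wide, 4 mm thick, pin 98 mm above the bench, ending on the bowl's axis in a round eye 20 mm across. Angle: 0 = fully up (24 degrees above level), 0.45 rad = down on its stop (about level, valve open), a hard stop to come onto slowly; it starts partly raised. Drag about 2.5 N at the eye, no spring: it stays where it is left.
- green_eye (a point): Centre of the upper face of the green lever's eye, the place to press, 42 mm from the pin: 117 mm above the bench when fully up, 99 mm when fully down, always within 5 mm of the bowl's axis. It moves with the lever.
- grey_regulator: The grey-painted regulator, the same in every size and in its axes as the green one, on a like stand. To be left alone.
- grey_lever (a joint): The grey regulator's valve lever, the same as the green one's (0 = up, 0.45 = down). To be left alone.
- grey_eye (a point): Centre of the upper face of the eye of the grey regulator's lever.
- bonnet: Loose dark cast iron regulator bonnet standing on its flange: 140 mm across, 92 mm high with its spring tower. Origin: centre of its underside.
- union_nut: Loose brass hexagonal meter union nut lying flat: 53 mm over the corners, 27 mm high. Origin: centre of its underside.
- test_cap: Loose red plastic test cap standing on the bench: 40 mm across, 24 mm high. Origin: centre of its underside.
- parts_bin: Blue parts bin, 200 x 200 x 75 mm, with a dull copper funnel 130 mm across fixed over it on a steel bracket, funnel rim 178 mm above the bench; the bracket post stands at y = -135 mm. All fixed to the bench. Origin: centre of the bin's underside.
Things that resemble listed ones, but are neither listed nor needed, are in the scene too. Leave any blue look-alike of the green_regulator alone.

How it is judged:
By the outcome, as a careful person would: the job done as asked, in the order asked, and still so for the second after the job is handed in, with the robot touching nothing.
It also fails if it takes over 32 s, if anything falls off the work surface, if the arm or the gripper's body presses on something with over 40 N, if the wrist force passes 120 N, or if a joint passes its speed limit or range.

ROBOT

A 7-joint arm with a two-finger parallel gripper is mounted at the origin on the work surface. World frame = base frame: x ahead of the robot, y to its left, z up, the work surface at z = 0. Lengths are in m, angles in rad, forces in N, time in s.
With the tool pointing down it reaches from about 0.425 to 0.875 m from the base axis. Payload 8.4 kg.
Tool frame: the origin (TCP) lies between the finger pads, 19 mm behind the fingertips; this is the grasp point; z points along the fingers, y is the line along which they close (so a half turn about z gives the same grasp; the last joint's range is limited). The gripper opens to 87 mm and grips with 3 to 60 N. Pads are 19 mm wide; open, the fingers measure 117 mm over their backs; the gripper's body (75 mm by 190 mm) begins 51 mm behind the grasp point.
Start: joints at [-1.312, 0.333, 0.04, 1.465, -0.013, 1.343, -0.059], TCP at [0.228, 0.609, 0.241] pointing down, gripper open.
Joint ranges: [-2.58, 2.58], [-0.38, 2.09], [-1.3, 1.39], [0.25, 2.4], [-1.5, 4.64], [0.08, 2.09], [-2.65, 2.65]. Speed limits (rad/s): [2.22, 2.22, 2.79, 2.79, 3.14, 3.14, 3.14].

INTERFACE

Orientations are given as a unit quaternion [w, x, y, z].
In Python, from station import sense, eyes, manip gives the robot as it stands.
- The arm moves only by the tool drive_tool, never from a script. Its argument "series" is a list of rows, each an object with "translation": the shift along the tool's x, y, z each as a share of 0.03 m, from -1 to 1, a list of three; "delta_rot": the turn, a rotation vector about the tool's x, y, z each as a share of 1.5 rad, from -1 to 1, a list of three. In form: [{"translation": [x, y, z], "delta_rot": [rx, ry, rz]}, ...]. A call has 1 to 12 rows; each row shifts and turns the commanded pose from where the row before left it, along the tool's axes as they then stand; what a row does not reach is not made up. A row lasts 1/8 s, in which the tool goes at most 62.5 mm and 10.7 degrees, less where a joint would pass 70% of its speed; a pose out of reach is approached as far as the arm can. A call with a number of a shift or a turn outside -1 to 1 is refused whole. A call with a gripper value outside its range is refused whole. "gripper" is the closure, from -1 (fully open) to 1 (shut), set as the call begins (left out, the last holds). The fingers move at their own pace and stop on an object; the grip force is fixed at half the most. Time passes only in rows, so rows that do not move let the fingers close. It gives the time, the measured TCP pose, the force, the opening and the grip force at its end, in the units of the state.
- sense(): the state, without advancing time (a new reading comes with each control period).
- eyes.capture(name): name is "scene" or "top"; returns the picture (384x512x3 uint8, red, green, blue); there is no depth.
- eyes.camera_info(name): a dict with "mtx" (3x3 intrinsics, pixels), "R" (3x3) and "t" (3): a world point X has camera coordinates R X + t. Camera axes: x right, y down, z forward; pixel columns grow to the right and rows downward; lengths in m; the calibration is good to about 2 mm. A picture is of the moment at which its call begins. camera_info takes no time and is no camera call.
- manip.finish_job(): hands the job in; it is judged then, once.
The state is a dict: "clock": time; "joint_pos": joint angles; "qd": joint speeds; "joint_torque": joint torques, N m; "ee_pos": TCP position; "ee_rot": TCP orientation; "force": force on the tool from outside, world axes, zero at the start; "moment": the same for the moment, N m; "gripper_width": finger opening in m; "gripper_force": force on a finger pad.
Only numpy, scipy, OpenCV 4.12 (cv2) and the standard library are available. Lean on these libraries where they do the work, as an engineer would, in place of code of your own. Each camera call takes 0.05 s, during which the arm holds its last target. There are 200 camera calls.

## Working session

There is one attempt and no reset: what is moved stays moved. The work goes in short steps, Python scripts to look and compute and a tool call to move; the robot and the scene stay as the last step left them, time stands still between calls to the robot, and variables do not carry over. Pictures are saved under pics/ and viewed, at most 10 in all, crops included, and the job is handed in when it is done.

Besides the shell and the picture viewer there is one more tool, called after "Emit:" as a command line: name --argument value ..., lists and objects as JSON in quotes. drive_tool: Moves the arm, as the interface text tells. Shift numbers are shares of 0.03 m and turn numbers shares of 1.5 rad, none past 1 either way. Its arguments: {"type":"object","properties":{"series":{"type":"array","items":{"type":"object","properties":{"translation":{"type":"array","items":{"type":"number"}},"delta_rot":{"type":"array","items":{"type":"number"}}}}},"gripper":{"type":"number"}},"required":["series"]}

```bash
mkdir -p pics; python3 - <<'E'
from station import sense, eyes
import cv2,numpy as np
for n in("scene","top"):
    im=eyes.capture(n); cv2.imwrite(f"pics/{n}0.png",im[:,:,::-1]); 
    c=eyes.camera_info(n); print(n,c["mtx"],c["R"],c["t"])
s=sense();print(s)
E
```

```text
scene [[383.86129049   0.         257.34239312]
 [  0.         383.86129049 196.37178979]
 [  0.           0.           1.        ]] [[-0.58283146  0.81254407  0.00892347]
 [ 0.60722696  0.44280399 -0.65969693]
 [-0.53998417 -0.37907355 -0.75147877]] [ 0.40564052 -0.23334225  1.44358515]
top [[355.48903459   0.         260.50878892]
 [  0.         355.48903459 190.36209772]
 [  0.           0.           1.        ]] [[ 0.02408725 -0.9996557   0.01040603]
 [-0.98077995 -0.02564591 -0.19342435]
 [ 0.19362463 -0.00554697 -0.98106001]] [-0.11994753  0.55207694  1.03011145]
{'clock': 0.1, 'joint_pos': array([-1.31220971,  0.33384243,  0.03987933,  1.46616645, -0.01336166,
        1.34331475, -0.05848168]), 'qd': array([ 0.00133411, -0.00153853, -0.00148012, -0.00153116, -0.00010068,
       -0.0009544 ,  0.00078509]), 'joint_torque': array([ 4.82155141e-03, -6.57813120e+01,  1.34028386e+00, -4.04710579e+01,
       -5.98590053e-02,  4.07246989e-02,  6.87605484e-05]), 'ee_pos': array([0.22753103, 0.60845386, 0.2404549 ]), 'ee_rot': array([-6.24581300e-05,  1.77937696e-01,  9.84041483e-01, -7.30244773e-04]), 'force': array([ 1.52436886, -0.42040575, -0.43587442]), 'moment': array([ 0.02220628, -0.01021324, -0.00865661]), 'gripper_force': 0.0, 'gripper_width': 0.08716422803642146}
```

View pics/scene0.png

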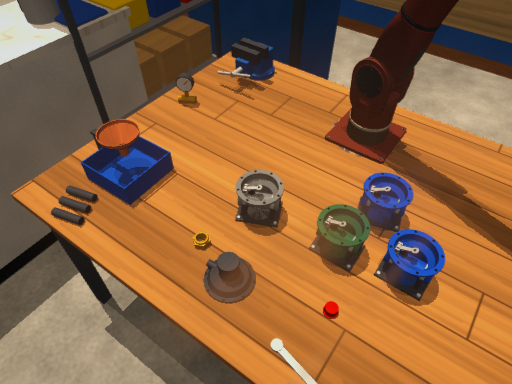

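View pics/top0.png

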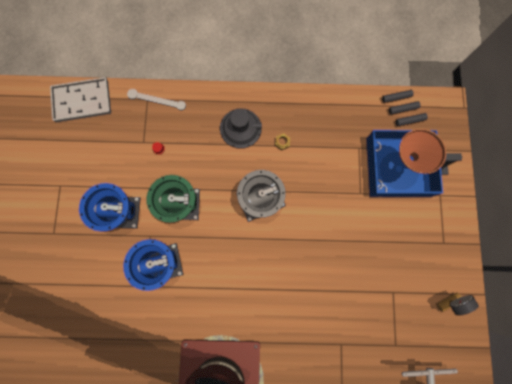

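Scene view: green regulator at (342,235), grey at (260,197), blue look-alikes at (387,200) and (411,262). Top view: green at (172,199), grey at (261,194), blue at (104,207) and (150,264). Only the one at (172,199) top / (342,235) scene is green, so I'll measure that one and check it in one crop.

```bash
cat > h.py <<'E'
import cv2,numpy as np
from station import sense, eyes
def ray(n,uv,z):
    c=eyes.camera_info(n);R,t=np.array(c["R"]),np.array(c["t"]);o=-R.T@t
    d=R.T@np.linalg.solve(c["mtx"],[uv[0],uv[1],1.]);return o+d*(z-o[2])/d[2]
def tri(a,b):
    A=[];B=[]
    for n,uv in(("scene",a),("top",b)):
        p,q=ray(n,uv,0),ray(n,uv,.3);d=(q-p)/np.linalg.norm(q-p);M=np.eye(3)-np.outer(d,d);A.append(M);B.append(M@p)
    return np.linalg.lstsq(np.vstack(A),np.hstack(B),rcond=None)[0]
def proj(n,X):
    c=eyes.camera_info(n);p=c["mtx"]@(np.array(c["R"])@X+c["t"]);return p[:2]/p[2]
def green(im):
    h=cv2.cvtColor(im,cv2.COLOR_RGB2HSV);return cv2.inRange(h,(50,70,25),(88,255,255))
E
python3 - <<'E'
from h import *
tiles=[]
for n,b in(("scene",(302,195,80,80)),("top",(137,164,80,80))):
    im=eyes.capture(n);m=green(im);k=max(cv2.findContours(m,0,1)[0],key=cv2.contourArea)
    hull=cv2.convexHull(k);e=cv2.fitEllipse(hull);print(n,cv2.boundingRect(k),e, ray(n,e[0],.115))
    x,y,w,h=b
    tiles.append(cv2.resize(im[y:y+h,x:x+w],(400,400),interpolation=cv2.INTER_CUBIC))
    # bright lever px
    hs=cv2.cvtColor(im,cv2.COLOR_RGB2HSV);s=cv2.inRange(hs,(0,0,130),(180,60,255));mm=np.zeros_like(s);cv2.fillConvexPoly(mm,hull,255)
    s&=mm;ks=cv2.findContours(s,0,1)[0]
    for q in ks:
        if cv2.contourArea(q)>10:print(' lever',cv2.boundingRect(q),cv2.minAreaRect(q))
cv2.imwrite("pics/crop1.png",np.hstack(tiles)[:,:,::-1])
E
```

```text
scene (350, 220, 20, 25) ((360.010498046875, 232.82188415527344), (13.880059242248535, 28.22300910949707), 34.0239143371582) [0.51899589 0.20116802 0.115     ]
top (147, 176, 49, 46) ((170.9972686767578, 198.55650329589844), (45.501312255859375, 48.415103912353516), 83.4802017211914) [0.51243842 0.14939069 0.115     ]
 lever (168, 195, 20, 9) ((177.5, 199.0), (8.0, 19.0), 90.0)
```

View pics/crop1.png

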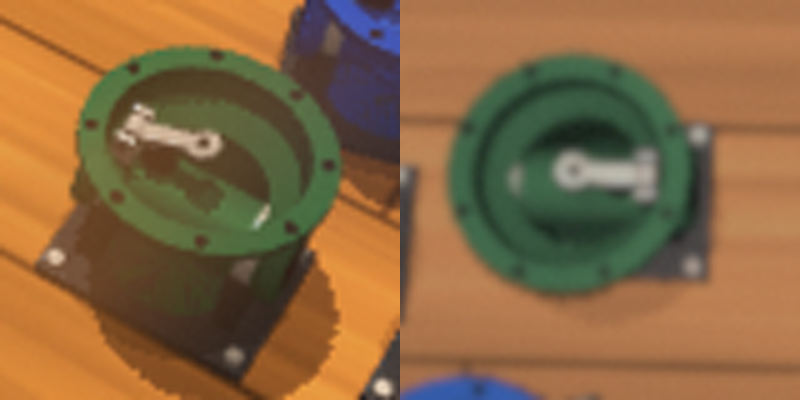

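The crop shows the green bowl and its steel lever. The eye is at about (342.8,223.4) scene and (171.2,197.7) top, and the pin at about (328.3,219.2) scene and (185.6,198.4) top.

```bash
python3 - <<'E'
from h import *
np.set_printoptions(precision=4,suppress=True)
from scipy.spatial.transform import Rotation as Ro
e=tri((342.8,223.4),(171.2,197.7));p=tri((328.3,219.2),(185.6,198.4));print("eye",e,"pin",p,np.linalg.norm(e[:2]-p[:2]))
for n,a,b in(("scene",(342.8,223.4),(328.3,219.2)),("top",(171.2,197.7),(185.6,198.4))):
    print(n,ray(n,a,.11),ray(n,b,.1), "flange", ray(n,{"scene":(343.6,224.8),"top":(171,198.2)}[n],.115))
s=sense();q=s["ee_rot"];print(Ro.from_quat([q[1],q[2],q[3],q[0]]).as_matrix(),s["ee_pos"])
E
```

```text
eye [0.5154 0.1498 0.112 ] pin [0.5167 0.1098 0.1011] 0.040083000562757695
scene [0.5138 0.1495 0.11  ] [0.5164 0.1086 0.1   ] flange [0.5207 0.1544 0.115 ]
top [0.5158 0.1502 0.11  ] [0.5165 0.1109 0.1   ] flange [0.5135 0.1495 0.115 ]
[[-0.9367  0.3502 -0.0003]
 [ 0.3502  0.9367 -0.0009]
 [-0.0001 -0.001  -1.    ]] [0.2276 0.6086 0.2407]
```

Both views agree: eye at about (0.515, 0.150, 0.112) and pin at about (0.5165, 0.110, 0.101). That makes the lever 40 mm long in plan, running along y, at a height that fits a partly raised lever. I'll close the fingers and cross at the present height.

Emit:
drive_tool --gripper 1 --series '[{"translation": [-0.5, -0.38, 0], "delta_rot": [0, 0, 0]}, {"translation": [-0.9, -0.685, 0], "delta_rot": [0, 0, 0]}, {"translation": [-0.9, -0.685, 0], "delta_rot": [0, 0, 0]}, {"translation": [-0.9, -0.685, 0], "delta_rot": [0, 0, 0]}, {"translation": [-0.9, -0.685, 0], "delta_rot": [0, 0, 0]}, {"translation": [-0.9, -0.685, 0], "delta_rot": [0, 0, 0]}, {"translation": [-0.9, -0.685, 0], "delta_rot": [0, 0, 0]}, {"translation": [-0.9, -0.685, 0], "delta_rot": [0, 0, 0]}, {"translation": [-0.9, -0.685, 0], "delta_rot": [0, 0, 0]}, {"translation": [-0.9, -0.685, 0], "delta_rot": [0, 0, 0]}, {"translation": [-0.9, -0.685, 0], "delta_rot": [0, 0, 0]}, {"translation": [-0.9, -0.685, 0], "delta_rot": [0, 0, 0]}]'

```text
clock: 1.7
ee_pos: [0.4373, 0.2747, 0.2413]
ee_rot: [-0.0, 0.179, 0.984, 0.0]
force: [0.0, -0.4, -0.2]
gripper_width: 0.0001
gripper_force: 0.0
```

Emit:
drive_tool --series '[{"translation": [-0.9, -0.69, 0], "delta_rot": [0, 0, 0]}, {"translation": [-0.9, -0.69, 0], "delta_rot": [0, 0, 0]}, {"translation": [-0.9, -0.69, 0], "delta_rot": [0, 0, 0]}, {"translation": [-0.75, -0.58, 0], "delta_rot": [0, 0, 0]}, {"translation": [-0.45, -0.33, 0], "delta_rot": [0, 0, 0]}, {"translation": [0, 0, 0], "delta_rot": [0, 0, 0]}]'

```text
clock: 2.45
ee_pos: [0.5152, 0.1511, 0.2412]
ee_rot: [-0.0, 0.179, 0.984, -0.0]
force: [-0.1, 0.4, -0.2]
gripper_width: 0.0007
gripper_force: 0.0
```

```bash
python3 - <<'E'
from h import *
s=sense();print(s["ee_pos"],s["force"]);tip=s["ee_pos"]-[0,0,.019]
im=eyes.capture("scene");print(proj("scene",tip),proj("top",tip))
t=eyes.capture("top")
cv2.imwrite("pics/over.png",np.hstack([cv2.resize(im[120:280,262:422],(400,400)),cv2.resize(t[110:270,90:250],(400,400))])[:,:,::-1])
E
```

```text
[0.51517378 0.15106361 0.24123399] [-0.09932177  0.38532359 -0.18530903]
[351.19787009 196.27783786] [160.52009535 190.34071223]
```

View pics/over.png

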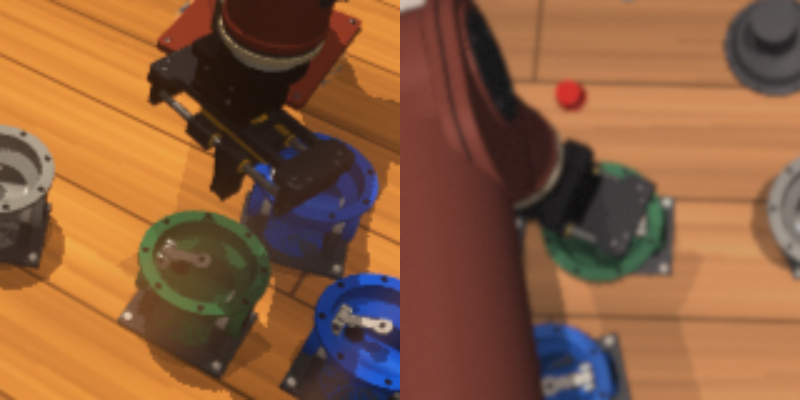

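The fingertips show at about (352,198) in the scene view, matching the projected tip (351,196), so they are straight above the green eye. I'll go down to just above it and then press slowly.

Emit:
drive_tool --series '[{"translation": [0, 0, 0.6], "delta_rot": [0, 0, 0]}, {"translation": [0, 0, 0.8], "delta_rot": [0, 0, 0]}, {"translation": [0, 0, 0.8], "delta_rot": [0, 0, 0]}, {"translation": [0, 0, 0.6], "delta_rot": [0, 0, 0]}, {"translation": [0, 0, 0.3], "delta_rot": [0, 0, 0]}, {"translation": [0, 0, 0.2], "delta_rot": [0, 0, 0]}, {"translation": [0, 0, 0.1], "delta_rot": [0, 0, 0]}, {"translation": [0, 0, 0], "delta_rot": [0, 0, 0]}]'

```text
clock: 3.55
ee_pos: [0.5152, 0.1525, 0.1395]
ee_rot: [0.0, 0.178, 0.984, 0.0]
force: [-0.5, 0.0, 0.8]
gripper_width: 0.0007
gripper_force: 0.0
```

Emit:
drive_tool --series '[{"translation": [-0.03, -0.08, 0.05], "delta_rot": [0, 0, 0]}, {"translation": [0, 0, 0.05], "delta_rot": [0, 0, 0]}, {"translation": [0, 0, 0.05], "delta_rot": [0, 0, 0]}, {"translation": [0, 0, 0.05], "delta_rot": [0, 0, 0]}, {"translation": [0, 0, 0.05], "delta_rot": [0, 0, 0]}, {"translation": [0, 0, 0.05], "delta_rot": [0, 0, 0]}, {"translation": [0, 0, 0.05], "delta_rot": [0, 0, 0]}, {"translation": [0, 0, 0.05], "delta_rot": [0, 0, 0]}]'

```text
clock: 4.55
ee_pos: [0.515, 0.1499, 0.1272]
ee_rot: [-0.0, 0.178, 0.984, 0.0]
force: [0.2, 0.9, 3.3]
gripper_width: 0.0006
gripper_force: 1.0
```

Emit:
drive_tool --series '[{"translation": [0, 0, 0.03], "delta_rot": [0, 0, 0]}, {"translation": [0, 0, 0.03], "delta_rot": [0, 0, 0]}, {"translation": [0, 0, 0.03], "delta_rot": [0, 0, 0]}, {"translation": [0, 0, 0.03], "delta_rot": [0, 0, 0]}, {"translation": [0, 0, 0.03], "delta_rot": [0, 0, 0]}, {"translation": [0, 0, 0.03], "delta_rot": [0, 0, 0]}, {"translation": [0, 0, 0.03], "delta_rot": [0, 0, 0]}]'

```text
clock: 5.42
ee_pos: [0.515, 0.1499, 0.1209]
ee_rot: [-0.0, 0.178, 0.984, -0.0]
force: [-0.3, 1.2, 2.8]
gripper_width: 0.0006
gripper_force: 1.1
```

Emit:
drive_tool --series '[{"translation": [0, 0, 0.02], "delta_rot": [0, 0, 0]}, {"translation": [0, 0, 0.02], "delta_rot": [0, 0, 0]}, {"translation": [0, 0, 0.02], "delta_rot": [0, 0, 0]}, {"translation": [0, 0, 0.02], "delta_rot": [0, 0, 0]}]'

```text
clock: 5.92
ee_pos: [0.515, 0.1499, 0.1186]
ee_rot: [-0.0, 0.178, 0.984, 0.0]
force: [-0.5, 1.9, 2.1]
gripper_width: 0.0004
gripper_force: 1.4
```

Emit:
drive_tool --series '[{"translation": [0, 0, 0.02], "delta_rot": [0, 0, 0]}, {"translation": [0, 0, 0.02], "delta_rot": [0, 0, 0]}]'

```text
clock: 6.18
ee_pos: [0.5151, 0.1499, 0.1178]
ee_rot: [0.0, 0.178, 0.984, 0.0]
force: [-3.2, 1.2, 10.9]
gripper_width: 0.0006
gripper_force: 5.6
```

The force has risen to 11 N with the tip at 98.8 mm, which is the stop at its expected height. One small nudge to confirm it, then straight up.

Emit:
drive_tool --series '[{"translation": [0, 0, 0.01], "delta_rot": [0, 0, 0]}, {"translation": [0, 0, 0], "delta_rot": [0, 0, 0]}]'

```text
clock: 6.42
ee_pos: [0.5151, 0.1499, 0.1178]
ee_rot: [0.0, 0.178, 0.984, 0.0]
force: [-2.5, 1.2, 11.0]
gripper_width: 0.0002
gripper_force: 5.4
```

Emit:
drive_tool --series '[{"translation": [0, 0, -0.1], "delta_rot": [0, 0, 0]}, {"translation": [0, 0, -0.3], "delta_rot": [0, 0, 0]}, {"translation": [0, 0, -0.7], "delta_rot": [0, 0, 0]}, {"translation": [0, 0, -0.8], "delta_rot": [0, 0, 0]}, {"translation": [0, 0, -0.8], "delta_rot": [0, 0, 0]}, {"translation": [0, 0, -0.8], "delta_rot": [0, 0, 0]}, {"translation": [0, 0, -0.8], "delta_rot": [0, 0, 0]}, {"translation": [0, 0, -0.5], "delta_rot": [0, 0, 0]}, {"translation": [0, 0, -0.3], "delta_rot": [0, 0, 0]}, {"translation": [0, 0, 0], "delta_rot": [0, 0, 0]}]'

```text
clock: 7.68
ee_pos: [0.5151, 0.1498, 0.2701]
ee_rot: [0.0, 0.178, 0.984, 0.0]
force: [-0.5, -0.4, 0.5]
gripper_width: 0.0004
gripper_force: 0.0
```

```bash
python3 - <<'E'
from h import *
im=eyes.capture("scene")
E=lambda z:proj("scene",np.array([.515,.150,z]));print("eye px if up .112",E(.112),"down .099",E(.099))
cv2.imwrite("pics/after.png",cv2.resize(im[195:275,302:382],(400,400),interpolation=cv2.INTER_CUBIC)[:,:,::-1])
E
```

```text
eye px if up .112 [342.90872555 223.31758705] down .099 [342.05742407 226.24610464]
```

View pics/after.png

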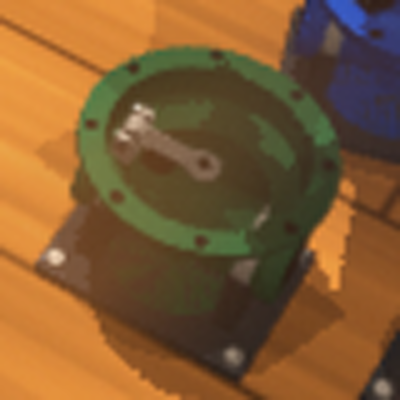

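The eye has moved from about (342.8,223.4) to (342.8,227.0), against about 226.2 expected when fully down. The lever stayed down, and the fingertips are about 15 cm above it.

```bash
python3 -c "
from station import manip
print(manip.finish_job())"
```

```text
the job is handed in; nothing more can be done
None
```

I pressed the green regulator's lever down onto its stop (about 11 N, eye at 99 mm) and it stayed down; the hand is about 15 cm clear, I aimed at nothing else, and the job is handed in.

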